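Shut the gate of the grain dispenser over the filled bowl

ROBOT

A 6-joint arm with a two-finger parallel gripper is mounted at the origin on a cart in front of the work surface, level with it; the furniture and walls round the work are solid. World frame = base frame: x ahead of the robot, y to its left, z up, the work surface at z = 0. Lengths are in m, angles in rad, forces in N, time in s.
With the tool pointing down it reaches from about 0.35 to 0.925 m from the base axis. Payload 6.4 kg.
Tool frame: the origin (TCP) lies between the finger pads; the fingertips stand 8 mm ahead of it and the grasp point (between the pads) lies 11 mm behind it (robot.finger_overhang is the distance from the TCP to the fingertips, in m); x points along the fingers, y is the direction in which the jaws open and shut, and the axes are right-handed (so a half turn about x gives the same grasp; the last joint's range is limited). The gripper opens to 85 mm and grips with 20 to 120 N. Pads are 22 mm wide; open, the fingers measure 114 mm over their backs; the gripper's body (76 mm by 85 mm) begins 54 mm behind the grasp point. The pads swing forward as they close: fully open they stand 13 mm farther back than shut.
Start: joints at [1.085, 0.245, 1.558, -0, 1.339, -0.174], TCP at [0.199, 0.619, 0.212] pointing down, gripper open.
Joint ranges: [-3.13, 3.13], [-1.02, 2.26], [0.13, 2.54], [-0.95, 4.09], [0.21, 2.88], [-2.74, 2.74]. Speed limits (rad/s): [2.57, 2.57, 3.14, 3.14, 3.14, 3.14].

INTERFACE

Orientations are given as a unit quaternion [w, x, y, z].
In Python, from workcell import get_state, eyes, robot gives the robot as it stands.
- The arm moves only by the tool send_rows, never from a script. Its argument "deltas" is a list of rows, each a list of 7 numbers: the shift along the tool's x, y, z in mm, then the turn, a rotation vector about the tool's x, y, z in rad, then the finger opening in mm, from 0 to 85.4. In form: [[dx, dy, dz, ax, ay, az, hand], ...]. A call has 1 to 10 rows; each row is the pose to reach, as a shift and turn from the pose measured when the call began, along the tool's axes at that moment; what a row does not reach only later rows make up. A row lasts 1/8 s, in which the tool goes at most 62.5 mm and 10.7 degrees, less where a joint would pass 70% of its speed; a pose out of reach is approached as far as the arm can. A call with a gripper value outside its range is refused whole. The fingers move at their own pace and stop on an object; "squeeze" is the grip in N (left out, the last holds). Time passes only in rows, so rows that repeat a pose let the fingers close. It gives the time, the measured TCP pose, the force and the opening at its end, in the units of the state.
- get_state(): the state, without advancing time (a new reading comes with each control period).
- eyes.snapshot(name): name is "scene" or "side" or "wrist"; returns the picture (400x640x3 uint8, blue, green, red); there is no depth.
- eyes.camera_params(name): a dict with "K" (3x3 intrinsics, pixels), "R" (3x3) and "t" (3): a world point X has camera coordinates R X + t. Camera axes: x right, y down, z forward; pixel columns grow to the right and rows downward; lengths in m; the calibration is good to about 2 mm. The wrist camera is an equidistant fisheye: a pixel r from the principal point sees the ray r / f radians off the axis. A picture is of the moment at which its call begins: read the wrist's pose just before it. camera_params takes no time and is no camera call; for the wrist camera it gives the pose at the moment of the call.
- robot.hand_in(): hands the job in, once; it reports no verdict.
The state is a dict: "t": time; "joint_pos": joint angles; "qd": joint speeds; "effort": joint torques, N m; "position": TCP position; "eef_rot": TCP orientation; "force": force on the tool from outside, world axes, zero at the start; "moment": the same for the moment, N m; "gripper_width": opening from 0.0 (shut) to 1.0 (fully open).
Only numpy, scipy, OpenCV 4.12 (cv2) and the standard library are available. Lean on these libraries where they do the work, as an engineer would, in place of code of your own. Each camera call takes 0.05 s, during which the arm holds its last target. There are 200 camera calls.

TASK

The round bowl under one of the two grain dispensers has had its portion: push that dispenser's gate straight down by its black handle until it is fully shut and the spring catch has clicked over it. Leave the other dispenser, with the square dish under it, open as it is, and do not knock the bowl or the dish over or out from under the spouts.

Things in the scene. Friction and masses are not known exactly. Their poses are not given: they have to be found in the camera images.
- bowl_dispenser: Fixed aluminium grain dispenser with wooden lid, 120 mm wide, 170 high; the one with the round bowl under its spout. Its front spout ends about 44 mm over the worktop. The two are alike, turned up to 18 degrees. Origin: on the worktop, mid-width, under the front face, 6 mm behind the gate plane; x points back into the hopper, y to the catch side, z up.
- bowl_dispenser_handle (a point): Centre of the top face of the black gate handle of the dispenser over the bowl: a level plate 30 mm deep (x), 50 wide (y), 14 thick on the steel gate plate, open air over and round it. Top at 190 mm over the worktop when shut, up to 245 open; the hopper lid behind is 170 high. Axes as the dispenser's (x back, y along the handle).
- bowl_dispenser_gate (a joint): Height of its gate above shut, m: 0 = fully shut (hard stop), 0.055 = fully open; starts at 0.035 to 0.055. Slides straight down; about 5 N of friction holds it where it is left. In the last 20 mm it must force a spring catch aside (about 10 N in all); the catch snaps back over it within 3 mm of shut and then holds it down.
- bowl_dispenser_catch (a joint): Steel spring bolt on the front of its +y rail, 137 mm over the worktop: how far it is pushed aside, m. 0 = sprung out (also while the gate is well open), about 0.006 while the gate's striker passes it. With the gate shut and this back at 0 the catch has clicked.
- dish_dispenser_handle (a point): Centre of the top face of the black gate handle of the other dispenser, over the dish: a level plate 30 mm deep (x), 50 wide (y), 14 thick on the steel gate plate, open air over and round it. Top at 190 mm over the worktop when shut, up to 245 open; the hopper lid behind is 170 high. Axes as the dispenser's (x back, y along the handle). To be left alone.
- bowl: Small round wooden bowl, 90 mm across the rim, 40 mm high, loose, standing on the worktop under the spout of the dispenser to be shut. Origin: centre of its underside; z up.
- dish: Small square wooden dish, 84 by 84 mm, 36 mm high, loose, standing under the spout of the other dispenser. Origin: centre of its underside; z up.
Mind the look-alikes: they are no part of the job. What is shaped like the bowl but pink is not meant.

How it is judged:
At the end, for the whole second after the job is handed in: The gate over the bowl is shut to within 4 mm and its catch is sprung back to within 2 mm of its rest; the bowl is at rest; bowl and dish stand upright (20 degrees) within 30 mm of where they were, and the other gate is within 10 mm of where it was (value of joint bowl_dispenser_gate below 0.004 m and value of joint bowl_dispenser_catch below 0.002 m and linear speed of bowl below 0.02 m/s and distance of each of bowl, dish from where it was at the start of the episode below 0.03 m and angle between each of bowl, dish's own z axis and vertical below 0.35 rad and distance of dish_dispenser_handle from where it was at the start of the episode below 0.01 m); the robot touches nothing.
It fails at once if the other dispenser's gate is moved by more than 10 mm (distance of dish_dispenser_handle from where it was at the start of the episode above 0.01 m).
It fails at once if the bowl is shifted by more than 30 mm or tipped over 20 degrees (distance of bowl from where it was at the start of the episode above 0.03 m or angle between bowl's own z axis and vertical above 0.35 rad).
It fails at once if the dish is shifted by more than 30 mm or tipped over 20 degrees (distance of dish from where it was at the start of the episode above 0.03 m or angle between dish's own z axis and vertical above 0.35 rad).
It also fails if it takes over 27 s, if anything falls off the work surface, if the arm or the gripper's body presses on something with over 40 N, if the wrist force passes 120 N, or if a joint passes its speed limit or range.

## Working session

There is one attempt and no reset: what is moved stays moved. The work goes in short steps, Python scripts to look and compute and a tool call to move; the robot and the scene stay as the last step left them, time stands still between calls to the robot, and variables do not carry over. Pictures are saved under pics/ and viewed, about 8 in all and at most 12, crops included, and the job is handed in when it is done.

Besides the shell and the picture viewer there is one more tool, called after "Emit:" by a JSON object that holds its "method" and its "body", one argument or row to a line. send_rows: Moves the arm, as the interface text tells. Its arguments: {"type":"object","properties":{"deltas":{"type":"array","items":{"type":"array","items":{"type":"number"}}},"squeeze":{"type":"number"}},"required":["deltas"]}

```bash
mkdir -p pics; python3 - <<'E'
from workcell import get_state, eyes, robot
import cv2,numpy as np
s=get_state();print({k:np.round(s[k],3) for k in("t","position","eef_rot","force","gripper_width")})
for n in("scene","side"):
    cv2.imwrite(f"pics/{n}0.png",eyes.snapshot(n))
    c=eyes.camera_params(n);print(n,np.round(c["K"],1).tolist(),np.round(-c["R"].T@c["t"],3),np.round(c["R"],3).tolist())
E
```

```text
{'t': np.float64(0.0), 'position': array([0.199, 0.618, 0.211]), 'eef_rot': array([ 0.698,  0.109,  0.699, -0.11 ]), 'force': array([ 0.107, -0.281, -0.916]), 'gripper_width': np.float64(1.0)}
scene [[482.5, 0.0, 317.7], [0.0, 482.5, 193.4], [0.0, 0.0, 1.0]] [-0.033 -0.49   0.826] [[0.629, -0.777, -0.009], [-0.575, -0.457, -0.678], [0.523, 0.432, -0.735]]
side [[477.2, 0.0, 312.0], [0.0, 477.2, 204.2], [0.0, 0.0, 1.0]] [-0.393 -0.715  0.657] [[0.572, -0.82, -0.004], [-0.354, -0.243, -0.903], [0.739, 0.518, -0.43]]
```

View pics/scene0.png

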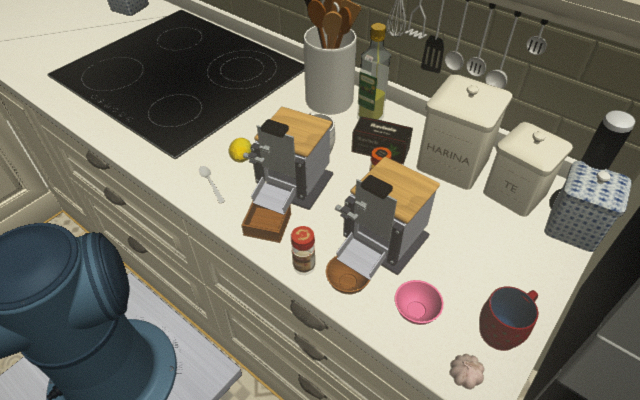

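View pics/side0.png

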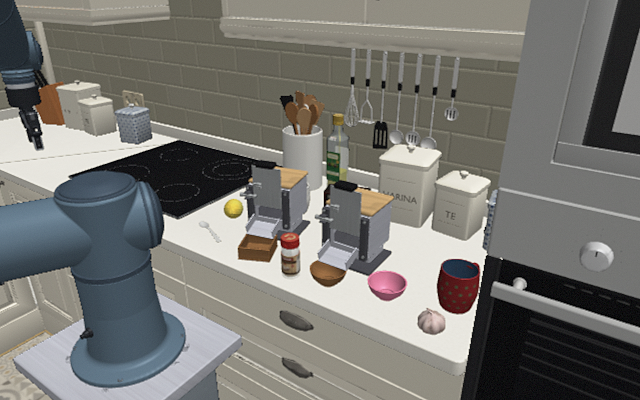

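The scene shows two dispensers. The left handle is at scene (273,128), over the square dish (266,220). The right handle is at (377,187), over the brown round bowl (347,275). The look-alikes are the left dispenser and the pink bowl (419,302). By the description I choose the right dispenser, and I'll check it in a close crop.

```bash
python3 - <<'E'
import cv2,numpy as np
a=cv2.imread("pics/scene0.png")[165:295,320:450];b=cv2.imread("pics/side0.png")[170:290,300:400]
a=cv2.resize(a,None,fx=4,fy=4,interpolation=2)[:520,:400];b=cv2.resize(b,None,fx=4,fy=4,interpolation=2)
o=np.zeros((520,800,3),np.uint8);o[:,:400]=a;o[:480,400:]=b;cv2.imwrite("pics/crop1.png",o)
for n,(x0,y0,x1,y1) in (("scene",(350,165,410,215)),("side",(320,170,375,205)),("scene",(250,110,300,150)),("side",(245,150,290,185))):
    g=cv2.imread(f"pics/{n}0.png").max(2)[y0:y1,x0:x1]
    k,l,st,ce=cv2.connectedComponentsWithStats((g<50).astype(np.uint8))
    print(n,[(st[i].tolist(),(ce[i]+[x0,y0]).round(1).tolist()) for i in range(1,k) if st[i,4]>25])
E
```

```text
scene [([12, 15, 30, 19, 114], [375.8, 189.7])]
side [([14, 10, 23, 12, 176], [345.1, 185.7]), ([4, 14, 6, 21, 74], [326.4, 193.7])]
scene [([11, 10, 26, 17, 175], [273.9, 128.1])]
side [([0, 7, 33, 28, 306], [256.0, 166.4])]
```

View pics/crop1.png

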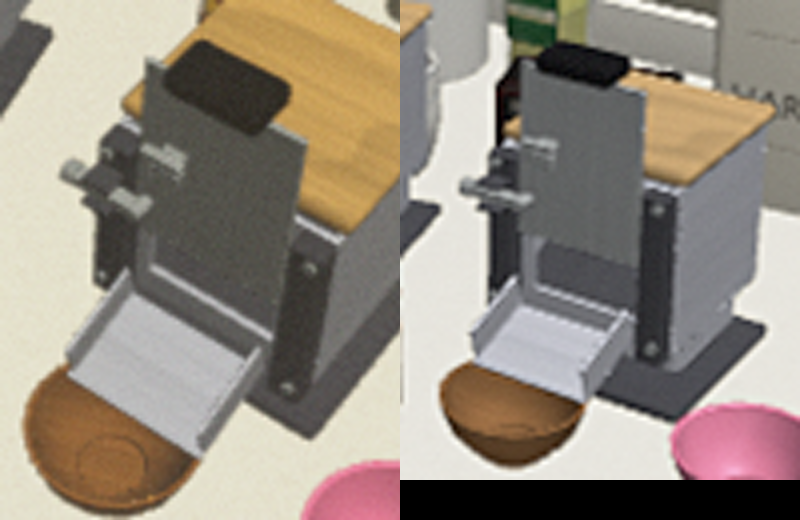

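The crop confirms it: the gate is open, the brown round bowl sits under its spout, and the catch is on the left. The handle's top centre is at scene (376.8,186) and side (346,185.5). Next I triangulate the handle and the plate's top corners.

```bash
cat >h.py <<'E'
from workcell import get_state, eyes, robot
import numpy as np, cv2
C={n:eyes.camera_params(n) for n in("scene","side")}
P={n:C[n]["K"]@np.c_[C[n]["R"],C[n]["t"]] for n in C}
def tri(a,b):
    X=cv2.triangulatePoints(P["scene"],P["side"],np.array(a,float),np.array(b,float)).ravel();X=X[:3]/X[3]
    e=[np.linalg.norm((p@np.r_[X,1])[:2]/(p@np.r_[X,1])[2]-u) for p,u in((P["scene"],a),(P["side"],b))]
    return X,np.round(e,1)
def plane(n,uv,z):
    c=C[n];d=c["R"].T@np.linalg.inv(c["K"])@np.r_[uv,1];o=-c["R"].T@c["t"];return o+d*(z-o[2])/d[2]
E
python3 - <<'E'
from h import *
f=lambda x,y:(320+x/4,165+y/4); g=lambda x,y:(300+(x-400)/4,170+y/4)
for n,a,b in (("handle",f(227,84),g(584,62)),("plateL",f(148,60),g(520,62)),("plateR",f(305,142),g(646,94)),("catch",f(65,170),g(464,184)),
  ("railbotR",f(289,388),g(651,347))):
    X,e=tri(a,b);print(n,X.round(4),e)
for z in(.225,.23,.235,.24,.245):print(z,plane("scene",f(227,84),z).round(4),plane("side",g(584,62),z).round(4))
# lid edge direction, z=.17 : right edge of lid front corner & back corner (scene)
A=plane("scene",f(345,232),.17);print("lid front right",A.round(4))
X=plane("scene",(273.9,126),.235);print("other handle",X.round(3))
s=get_state();print(s["eef_rot"])
E
```

```text
handle [ 0.4656 -0.2081  0.2305] [0.3 0.2]
plateL [ 0.4631 -0.168   0.2216] [0.8 0.6]
plateR [ 0.4666 -0.2481  0.2204] [0.2 0.1]
catch [ 0.4478 -0.1375  0.1402] [0.1 0.1]
railbotR [ 0.457  -0.2647  0.0661] [0.5 0.4]
0.225 [ 0.4704 -0.2059  0.225 ] [ 0.4764 -0.2012  0.225 ]
0.23 [ 0.4663 -0.2083  0.23  ] [ 0.4663 -0.2072  0.23  ]
0.235 [ 0.4621 -0.2107  0.235 ] [ 0.4563 -0.2131  0.235 ]
0.24 [ 0.4579 -0.213   0.24  ] [ 0.4462 -0.2191  0.24  ]
0.245 [ 0.4537 -0.2154  0.245 ] [ 0.4361 -0.225   0.245 ]
lid front right [ 0.4746 -0.2705  0.17  ]
other handle [0.471 0.033 0.235]
[ 0.69832554  0.10922363  0.69873145 -0.11039023]
```

```bash
cat >>h.py <<'E'
from scipy.spatial.transform import Rotation as Ro
def rel(p,yaw_to=None):
    s=get_state();w,x,y,z=s["eef_rot"];R=Ro.from_quat([x,y,z,w])
    d=R.inv().apply(np.array(p)-s["position"])*1000
    # goal: tool x down, tool y along +-Y world
    best=min((Ro.from_matrix(np.c_[[0,0,-1],[0,k,0],[k,0,0]]) for k in(1,-1)),key=lambda G:(R.inv()*G).magnitude())
    return d.round(1),(R.inv()*best).as_rotvec().round(3)
E
python3 - <<'E'
from h import *
s=get_state();w,x,y,z=s["eef_rot"];print(Ro.from_quat([x,y,z,w]).as_matrix().round(3),getattr(robot,"finger_overhang",None))
for p in ((.199,.619,.34),(.30,.30,.34),(.466,-.208,.34)):print(p,rel(p))
E
```

```text
[[-0.001  0.307  0.952]
 [-0.002  0.952 -0.307]
 [-1.    -0.002 -0.   ]] 0.008
(0.199, 0.619, 0.34) (array([-128.5,    0.5,   -0.4]), array([-0.312, -0.001,  0.002]))
(0.3, 0.3, 0.34) (array([-128.1, -272.1,  193.6]), array([-0.312, -0.001,  0.002]))
(0.466, -0.208, 0.34) (array([-127.4, -704.7,  507.4]), array([-0.312, -0.001,  0.002]))
```

Emit:
{"method": "send_rows", "body": {
  "deltas": [
    [-60,0,0,0,0,0,0],
    [-128,0,0,-0.1,0,0,0],
    [-128,-48,35,-0.2,0,0,0],
    [-128,-97,70,-0.312,0,0,0],
    [-128,-145,105,-0.312,0,0,0],
    [-128,-194,140,-0.312,0,0,0],
    [-128,-242,174,-0.312,0,0,0],
    [-128,-290,209,-0.312,0,0,0],
    [-128,-338,244,-0.312,0,0,0],
    [-128,-386,278,-0.312,0,0,0]
  ]
}}

```text
t: 1.35
position: [0.3454, 0.164, 0.3398]
eef_rot: [0.707, -0.001, 0.707, -0.0]
force: [1.2, 0.1, -0.2]
gripper_width: 0.0
```

```bash
python3 -c "
from h import *
print(rel((.466,-.208,.34)),get_state()['t'])"
```

```text
(array([ 3.000e-01, -3.720e+02,  1.204e+02]), array([ 0.001, -0.001,  0.002])) 1.35
```

Emit:
{"method": "send_rows", "body": {
  "deltas": [
    [0,-55,18,0,0,0,0],
    [0,-110,36,0,0,0,0],
    [0,-165,54,0,0,0,0],
    [0,-220,72,0,0,0,0],
    [0,-275,90,0,0,0,0],
    [0,-330,107,0,0,0,0],
    [0,-372,120,0,0,0,0],
    [40,-372,120,0,0,0,0],
    [70,-372,120,0,0,0,0],
    [70,-372,120,0,0,0,0]
  ]
}}

```text
t: 2.6
position: [0.4641, -0.2071, 0.2672]
eef_rot: [0.705, 0.001, 0.709, 0.001]
force: [-0.2, -0.6, 0.3]
gripper_width: -0.002
```

```bash
python3 - <<'E'
from h import *
print(get_state()["position"].round(4) if hasattr(get_state()["position"],"round") else get_state()["position"])
a=eyes.snapshot("scene")[80:280,270:470];b=eyes.snapshot("side")[90:290,270:470]
cv2.imwrite("pics/pre.png",np.hstack([cv2.resize(i,(400,400),interpolation=2) for i in(a,b)]))
E
```

```text
[ 0.4641 -0.2071  0.2672]
```

View pics/pre.png

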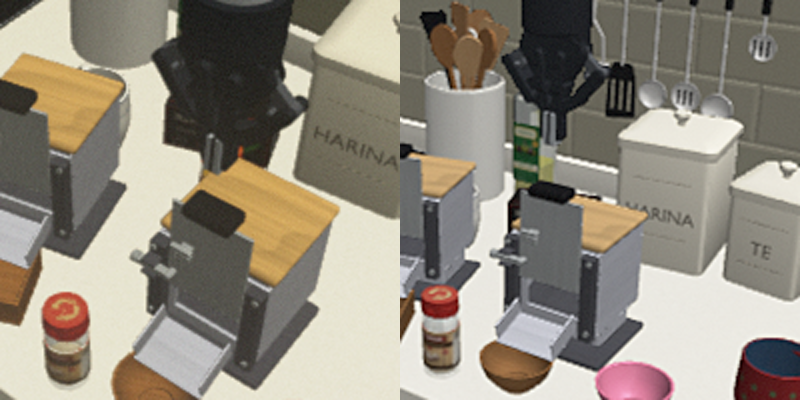

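```bash
python3 - <<'E'
from h import *
p=get_state()["position"]
for n,o in(("scene",(270,80)),("side",(270,90))):
  for dz in(-.008,0,.02):
    q=P[n]@np.r_[p+[0,0,dz],1];print(n,dz,(q[:2]/q[2]).round(1),((q[:2]/q[2]-o)*2).round(0))
a=eyes.snapshot("scene")[120:210,330:430];b=eyes.snapshot("side")[130:220,300:400]
cv2.imwrite("pics/pre2.png",np.hstack([cv2.resize(i,(400,360),interpolation=2) for i in(a,b)]))
E
```

```text
scene -0.008 [378.2 172.3] [216. 185.]
scene 0 [378.6 168.8] [217. 178.]
scene 0.02 [379.6 159.9] [219. 160.]
side -0.008 [346.7 172.1] [153. 164.]
side 0 [346.8 168.7] [154. 157.]
side 0.02 [347.  160.3] [154. 141.]
```

View pics/pre2.png

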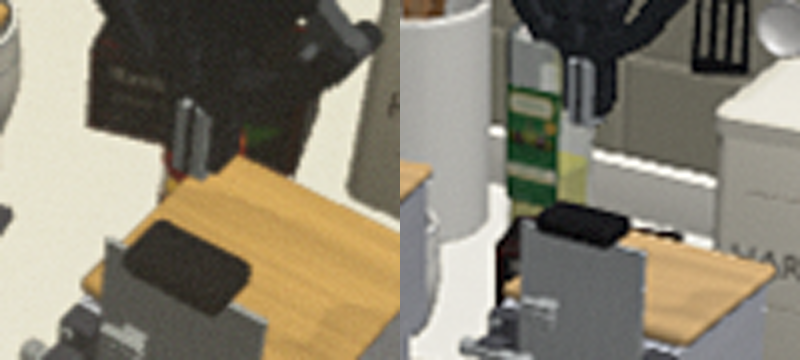

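```bash
python3 - <<'E'
from h import *
f=lambda x,y:(330+x/4,120+y/4); g=lambda x,y:(300+(x-400)/4,130+y/4)
print(tri(f(205,180),g(582,122)),tri(f(210,178),g(590,122)),"handle again",tri(f(188,264),g(584,222)))
E
```

```text
(array([ 0.45032447, -0.21733392,  0.29724397]), array([2. , 1.5])) (array([ 0.45393297, -0.21880236,  0.29641145]), array([1.2, 0.9])) handle again (array([ 0.465764  , -0.20829677,  0.2304764 ]), array([0.4, 0.3]))
```

Emit:
{"method": "send_rows", "body": {
  "deltas": [
    [7,-1,2,0,0,0,0],
    [14,-1,2,0,0,0,0],
    [20,-1,2,0,0,0,0],
    [23,-1,2,0,0,0,0],
    [26,-1,2,0,0,0,0],
    [29,-1,2,0,0,0,0],
    [32,-1,2,0,0,0,0]
  ]
}}

```text
t: 3.68
position: [0.4684, -0.2096, 0.2402]
eef_rot: [0.708, -0.002, 0.706, -0.001]
force: [-0.1, -0.5, 0.5]
gripper_width: -0.001
```

```bash
python3 - <<'E'
from h import *
a=eyes.snapshot("scene")[120:210,330:430];b=eyes.snapshot("side")[130:220,300:400]
cv2.imwrite("pics/pre3.png",np.hstack([cv2.resize(i,(400,360),interpolation=2) for i in(a,b)]))
E
```

```text
(no output)
```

View pics/pre3.png

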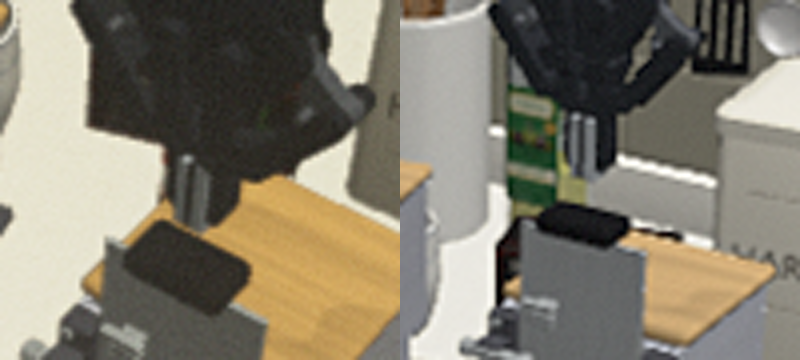

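```bash
python3 - <<'E'
from h import *
f=lambda x,y:(330+x/4,120+y/4); g=lambda x,y:(300+(x-400)/4,130+y/4)
print(tri(f(205,228),g(589,176)),tri(f(193,228),g(582,178)))
print(get_state()["position"],rel((.465,-.207,.22)))
E
```

```text
(array([ 0.45932413, -0.2161947 ,  0.26244705]), array([1.3, 1. ])) (array([ 0.4581113 , -0.21186879,  0.26065323]), array([1. , 0.8]))
[ 0.46823114 -0.20943844  0.23983101] (array([19.8,  2.5, -3.3]), array([0.001, 0.001, 0.003]))
```

Emit:
{"method": "send_rows", "body": {
  "deltas": [
    [4,3,-1,0,0,0,0],
    [8,3,-1,0,0,0,0],
    [12,3,-1,0,0,0,0],
    [15,3,-1,0,0,0,0]
  ]
}}

```text
t: 4.28
position: [0.4672, -0.2065, 0.2245]
eef_rot: [0.708, -0.001, 0.707, -0.001]
force: [-0.3, 0.1, 0.5]
gripper_width: 0.001
```

```bash
python3 - <<'E'
from h import *
a=eyes.snapshot("scene")[120:210,330:430];b=eyes.snapshot("side")[130:220,300:400]
cv2.imwrite("pics/pre4.png",np.hstack([cv2.resize(i,(400,360),interpolation=2) for i in(a,b)]))
print(get_state()["force"],get_state()["position"])
E
```

```text
[ 0.30495565 -0.25306017 -0.12310797] [ 0.46706815 -0.20639688  0.22434471]
```

View pics/pre4.png

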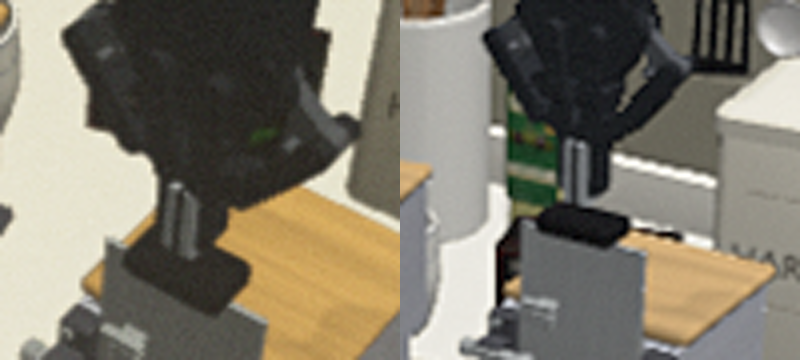

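Emit:
{"method": "send_rows", "body": {
  "deltas": [
    [4,0,-1,0,0,0,0],
    [7,0,-1,0,0,0,0],
    [10,0,-1,0,0,0,0],
    [12,0,-1,0,0,0,0]
  ]
}}

```text
t: 4.88
position: [0.466, -0.2064, 0.2126]
eef_rot: [0.707, -0.001, 0.707, -0.001]
force: [-3.1, 0.6, 4.0]
gripper_width: -0.0
```

Contact, with about 4 N upward. Pushing on in steps.

Emit:
{"method": "send_rows", "body": {
  "deltas": [
    [3,0,0,0,0,0,0],
    [6,0,0,0,0,0,0],
    [9,0,0,0,0,0,0],
    [12,0,0,0,0,0,0],
    [15,0,0,0,0,0,0]
  ]
}}

```text
t: 5.5
position: [0.466, -0.2064, 0.1974]
eef_rot: [0.707, -0.001, 0.707, -0.001]
force: [-1.2, 1.3, 3.9]
gripper_width: -0.001
```

```bash
python3 - <<'E'
from h import *
a=eyes.snapshot("scene")[140:280,320:440];b=eyes.snapshot("side")[150:290,290:410]
cv2.imwrite("pics/p5.png",np.hstack([cv2.resize(i,(400,467),interpolation=2) for i in(a,b)]))
print(get_state()["force"],get_state()["position"])
E
```

```text
[ 0.29501606  0.23533122 -0.25775332] [ 0.46606332 -0.20646739  0.19698346]
```

View pics/p5.png

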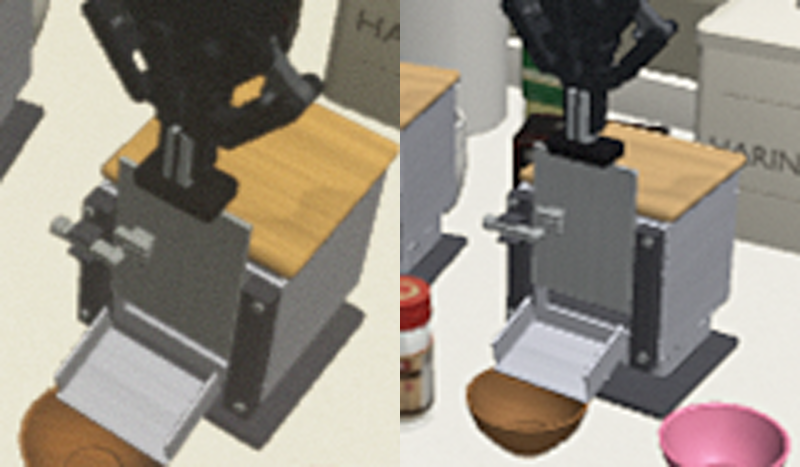

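The gate slid about 15–18 mm with the fingertips centred on the handle, and the striker is now just above the bolt. Continuing.

Emit:
{"method": "send_rows", "body": {
  "deltas": [
    [4,0,0,0,0,0,0],
    [8,0,0,0,0,0,0],
    [12,0,0,0,0,0,0],
    [16,0,0,0,0,0,0]
  ]
}}

```text
t: 6.1
position: [0.4664, -0.2068, 0.1831]
eef_rot: [0.707, -0.002, 0.707, -0.001]
force: [-7.1, 4.6, 11.2]
gripper_width: 0.001
```

Emit:
{"method": "send_rows", "body": {
  "deltas": [
    [2,0,0,0,0,0,0],
    [4,0,0,0,0,0,0]
  ]
}}

```text
t: 6.35
position: [0.4663, -0.2067, 0.1794]
eef_rot: [0.707, -0.001, 0.707, -0.001]
force: [-3.3, 2.7, 6.1]
gripper_width: 0.001
```

Emit:
{"method": "send_rows", "body": {
  "deltas": [
    [2,0,0,0,0,0,0],
    [4,0,0,0,0,0,0]
  ]
}}

```text
t: 6.6
position: [0.4663, -0.2067, 0.1756]
eef_rot: [0.707, -0.001, 0.707, -0.001]
force: [-3.1, 1.5, 4.2]
gripper_width: 0.002
```

Emit:
{"method": "send_rows", "body": {
  "deltas": [
    [1,0,0,0,0,0,0],
    [2,0,0,0,0,0,0]
  ]
}}

```text
t: 6.85
position: [0.4662, -0.2066, 0.1733]
eef_rot: [0.707, -0.001, 0.707, -0.001]
force: [-1.0, 1.0, 2.0]
gripper_width: 0.006
```

Emit:
{"method": "send_rows", "body": {
  "deltas": [
    [1,0,0,0,0,0,0],
    [2,0,0,0,0,0,0]
  ]
}}

```text
t: 7.1
position: [0.4663, -0.2066, 0.1712]
eef_rot: [0.707, -0.001, 0.707, -0.0]
force: [-2.3, 1.4, 7.0]
gripper_width: -0.0
```

```bash
python3 - <<'E'
from h import *
a=eyes.snapshot("scene")[140:280,320:440];b=eyes.snapshot("side")[150:290,290:410]
cv2.imwrite("pics/p6.png",np.hstack([cv2.resize(i,(400,467),interpolation=2) for i in(a,b)]))
print(get_state()["force"],get_state()["position"])
E
```

```text
[-1.15713145  1.09611436  1.50051483] [ 0.46625884 -0.20662956  0.17123266]
```

View pics/p6.png

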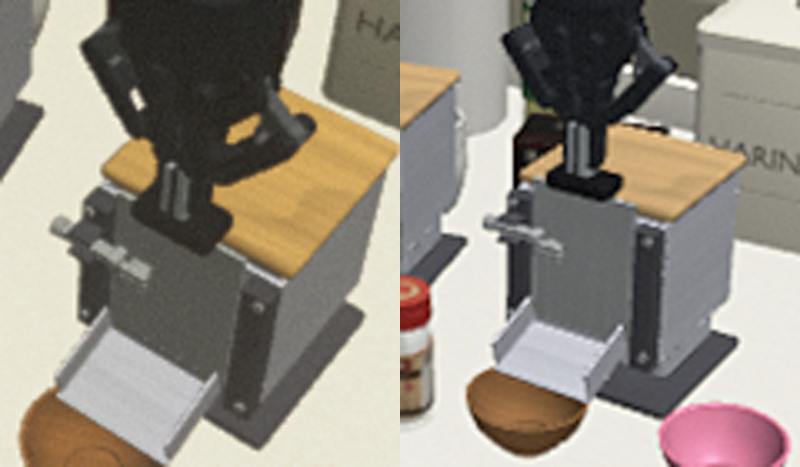

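The striker (scene crop (135,268)) is beside or just below the bolt level, and I haven't felt a hard stop yet. Pushing on until the force climbs clearly.

Emit:
{"method": "send_rows", "body": {
  "deltas": [
    [2,0,0,0,0,0,0],
    [3,0,0,0,0,0,0]
  ]
}}

```text
t: 7.45
position: [0.4664, -0.2068, 0.171]
eef_rot: [0.707, -0.002, 0.707, -0.0]
force: [-9.2, 6.1, 22.7]
gripper_width: 0.003
```

Emit:
{"method": "send_rows", "body": {
  "deltas": [
    [2,0,0,0,0,0,0],
    [3,0,0,0,0,0,0]
  ]
}}

```text
t: 7.7
position: [0.4665, -0.2068, 0.1711]
eef_rot: [0.707, -0.002, 0.707, -0.0]
force: [-9.6, 6.9, 23.6]
gripper_width: -0.0
```

Hard stop: z stays at 0.171 with 23 N. Travel since contact is about 42 mm, against an estimated 40 mm opening. One slightly firmer push, then retract and look.

Emit:
{"method": "send_rows", "body": {
  "deltas": [
    [3,0,0,0,0,0,0],
    [4,0,0,0,0,0,0],
    [0,0,0,0,0,0,0],
    [-30,0,0,0,0,0,0],
    [-70,0,0,0,0,0,0],
    [-120,0,0,0,0,0,0],
    [-150,50,-20,0,0,0,0],
    [-150,100,-40,0,0,0,0],
    [-150,100,-40,0,0,0,0]
  ]
}}

```text
t: 8.82
position: [0.4259, -0.1045, 0.3209]
eef_rot: [0.707, -0.003, 0.707, 0.001]
force: [0.2, -0.3, -0.3]
gripper_width: 0.002
```

```bash
python3 - <<'E'
from h import *
A=eyes.snapshot("scene");B=eyes.snapshot("side")
cv2.imwrite("pics/s7.png",A);cv2.imwrite("pics/d7.png",B)
a=A[140:280,320:440];b=B[150:290,290:410]
cv2.imwrite("pics/p7.png",np.hstack([cv2.resize(i,(400,467),interpolation=2) for i in(a,b)]))
print(get_state()["force"],get_state()["position"],get_state()["t"])
for n,I in(("scene",A),("side",B)):
    O=cv2.imread(f"pics/{n}0.png")
    for nm,(x0,y0,x1,y1) in {"bowl":{"scene":(322,250,375,298),"side":(305,262,350,290)}[n],"dish":{"scene":(238,200,295,242),"side":(234,233,279,264)}[n]} .items() if False else [("bowl",{"scene":(322,250,375,298),"side":(305,262,350,290)}[n]),("dish",{"scene":(238,200,295,242),"side":(234,233,279,264)}[n])]:
        r=[]
        for im in(O,I):
            h=cv2.cvtColor(im[y0:y1,x0:x1],cv2.COLOR_BGR2HSV);m=(cv2.inRange(h,(5,110,30),(20,255,200)))
            M=cv2.moments(m,True);r.append((round(M["m10"]/M["m00"],1),round(M["m01"]/M["m00"],1),M["m00"]))
        print(n,nm,r)
E
```

```text
[0.02873143 0.13416386 0.25338961] [ 0.42646984 -0.10645368  0.32036384] 8.925
scene bowl [(22.0, 27.0, 896.0), (22.0, 26.9, 895.0)]
scene dish [(27.7, 23.1, 1181.0), (27.8, 23.1, 1173.0)]
side bowl [(21.1, 11.4, 576.0), (21.1, 11.4, 576.0)]
side dish [(22.8, 14.9, 811.0), (22.8, 14.9, 812.0)]
```

View pics/p7.png

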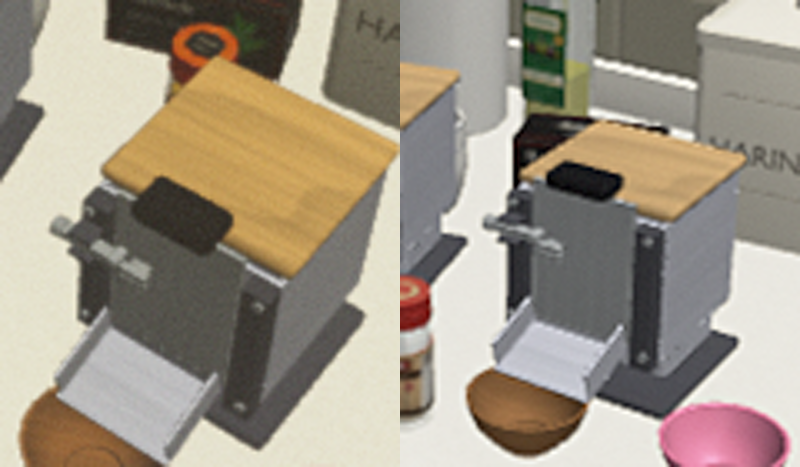

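```bash
python3 - <<'E'
from h import *
print(tri((320+183/3.333,140+210/3.333),(290+185/3.333,150+177/3.333)))
# bolt knob template shift, and other handle, before vs now
for n,f,bx in(("scene","s7",(333,200,349,218)),("side","d7",(314,210,328,224)),("scene","s7",(255,115,300,150)),("side","d7",(248,155,285,180))):
    O=cv2.imread(f"pics/{n}0.png");I=cv2.imread(f"pics/{f}.png");x0,y0,x1,y1=bx
    r=cv2.matchTemplate(I[y0-5:y1+5,x0-5:x1+5],O[y0:y1,x0:x1],cv2.TM_CCOEFF_NORMED)
    _,v,_,l=cv2.minMaxLoc(r);print(n,bx,"shift",l[0]-5,l[1]-5,round(v,3))
E
```

```text
(array([ 0.46642681, -0.20783331,  0.18595909]), array([0.3, 0.3]))
scene (333, 200, 349, 218) shift 0 0 0.999
side (314, 210, 328, 224) shift 0 0 1.0
scene (255, 115, 300, 150) shift 0 0 0.998
side (248, 155, 285, 180) shift 0 0 0.999
```

The handle is at about 0.186 m (0.190 when shut). The bolt knob is back at its starting pixels, and the other handle, bowl and dish haven't moved. Handing in.

```bash
python3 -c "
from workcell import robot
print(robot.hand_in())"
```

```text
the job is handed in; nothing more can be done
None
```

I pushed the gate over the round bowl down with closed fingertips on its black handle until it hit a hard stop. I then pulled the arm clear and handed the job in at about 9 s of the 27 s. The hand-in gives no verdict, so whether it passed is not confirmed.

- **Gate shut:** it travelled about 42 mm from first contact, against about 40 mm estimated open. It then held still at about 23 N, and I pressed slightly harder once more before lifting. Afterwards the handle top triangulated at 0.186 m, within measuring error of the 0.190 m for shut.
- **Catch clicked:** the push peaked at about 11 N and then dropped, as expected when the catch snaps over. The bolt knob is back at its starting pixels in both views.
- **Left alone:** the bowl, the dish and the other dispenser's handle showed no measurable shift in either view. The tool read no contact force after it pulled clear.
- **What disagreed:** the fingertip height did not match. First contact came about 10 mm lower than the tool position plus the stated 8 mm overhang predicted. I therefore relied on force and on the hard stop for height, not on the computed tip position.

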